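Locate a bearing cap against fence and stop on the checking plate

ROBOT

A 6-joint arm with a two-finger parallel gripper is mounted at the origin on the work surface. World frame = base frame: x ahead of the robot, y to its left, z up, the work surface at z = 0. Lengths are in m, angles in rad, forces in N, time in s.
With the tool pointing down it reaches from about 0.25 to 0.725 m from the base axis. Payload 4 kg.
Tool frame: the origin (TCP) lies midway between the tips of the shut fingers; the grasp point (between the pads) lies 19 mm behind it; z points along the fingers, y is the direction in which the jaws open and shut (so a half turn about z gives the same grasp; the last joint's range is limited). The gripper opens to 85 mm and grips with 20 to 120 N. Pads are 22 mm wide; open, the fingers measure 114 mm over their backs; the gripper's body (76 mm by 85 mm) begins 54 mm behind the grasp point. The pads swing forward as they close: fully open they stand 13 mm farther back than shut.
Start: joints at [1.273, 0.241, 0.005, 1.335, 0, 1.571], TCP at [0.147, 0.478, 0.231] pointing down, gripper open.
Joint ranges: [-2.72, 2.72], [-1.05, 1.87], [-1.09, 1.28], [-1.99, 2.15], [-1.42, 1.44], [-3.14, 3.14]. Speed limits (rad/s): [2.79, 2.79, 3.14, 3.14, 3.14, 3.14].

INTERFACE

Orientations are given as a unit quaternion [x, y, z, w].
In Python, from workcell import get_obs, camera, camera_model, job_done, masks_of gives the robot as it stands.
- The arm moves only by the tool jog_arm, never from a script. Its argument "deltas" is a list that holds one entry, the list of rows, each a list of 7 numbers: the shift along the tool's x, y, z in mm, then the turn, a rotation vector about the tool's x, y, z in degrees, then the finger opening in mm, from 0 to 85.4. A call has 1 to 5 rows; each row shifts and turns the pose as measured when the row begins, along the tool's axes as they then stand; what a row does not reach is not made up. A row lasts 1/10 s, in which the tool goes at most 50 mm and 8.59 degrees, less where a joint would pass 70% of its speed; a pose out of reach is approached as far as the arm can. A call with a gripper value outside its range is refused whole. The fingers move at their own pace and stop on an object; the grip force is fixed at half the most. Time passes only in rows, so rows that do not move let the fingers close. It gives the time, the measured TCP pose, the force and the opening at its end, in the units of the state.
- get_obs(): the state, without advancing time (a new reading comes with each control period).
- camera(name): name is "scene" or "top" or "wrist"; returns the picture (384x512x3 uint8, red, green, blue); there is no depth.
- camera_model(name): a dict with "fovy" (degrees; the focal length in pixels is half the picture's height over the tangent of half this angle, whatever the lens; pixels are square), "cx", "cy" (the principal point, pixels), "pose" (4x4, takes a point from camera to world coordinates); the wrist camera has in their place "T_tool_cam" (4x4, takes a point from camera to tool coordinates, whose origin is the TCP and whose axes are the flange's). Camera axes: x right, y down, z forward; pixel columns grow to the right and rows downward; lengths in m; the calibration is good to about 2 mm. A picture is of the moment at which its call begins: read the wrist's pose just before it. camera_model takes no time and is no camera call.
- job_done(): hands the job in, once; it reports no verdict.
Trained networks look in the newest picture that a camera, given by its name, has taken for a name from the list of things; names that differ only in an ending like _2 or _b are one class to them, and where a whole thing is asked for, a point or a joint stands for the part that bears it (a point fixed in the world has none). Each returns a list of dicts, best first, with "conf" (0 to 1); they miss things now and then, are a little off and sometimes report something else, mostly with a low value. They report only what shows in the picture. A call takes as long as a camera call. They do not tell look-alikes from the thing itself.
- masks_of(target, camera): "pixels" (384x512 bool, what is visible of it) and "at" ([column, row] in pixels, amid what is visible of it).
The state is a dict: "clock": time; "joint_pos": joint angles; "joint_vel": joint speeds; "tau": joint torques, N m; "eef_pos": TCP position; "tool_rot": TCP orientation; "ft_force": force on the tool from outside, world axes, zero at the start; "ft_torque": the same for the moment, N m; "grip_width": finger opening in m.
Only numpy, scipy, OpenCV 4.12 (cv2) and the standard library are available. Lean on these libraries where they do the work, as an engineer would, in place of code of your own. Each camera call takes 0.05 s, during which the arm holds its last target. There are 200 camera calls.

TASK

The crankshaft bearing cap on the checking plate must be located for gauging: push it gently over the plate with your fingertips, without gripping, lifting or knocking it, until its long side lies flush against the fence and its end is home against the stop block. Then take your hand away, and leave the dial gauge, the other two caps and the piston where they are.

Things in the scene. Friction and masses are not known exactly. Their poses are not given: they have to be found in the camera images.
- plate: Grey iron surface plate, fixed on the bench: 250 mm along its x, 400 mm along its y, 60 mm thick. Origin: centre of its underside, on the bench; z up; its top is 60 mm above the origin. The fence's face lies along its y at x = +65 mm.
- fence (a point): Middle of the lower edge of the fence's face, on the plate's top; axes as the plate's. The fence is a ground steel bar screwed on the plate near the edge farthest from the robot, along the plate's y (180 mm to each side of this point), 12 mm high and 25 mm wide. Its face looks to -x.
- stop: Fixed steel stop block, clamped to the fence at a place that differs from run to run; 45 mm along x (from the fence face towards -x), 20 mm along y, 26 mm high; a lug and thumb screw over the fence reach 41 mm above the plate. Origin: centre of the block's underside, on the plate's top; axes as the plate's. The flat face that locates the cap looks to -y, 10 mm from the origin.
- cap: The cap to locate, the only one on the plate: loose dark iron arch on two feet, 0.7 kg, 112 mm long (its y), 36 mm thick (its x), 44 mm high; end faces flat, 28 mm high. Same on both sides and ends. Origin: centre of its underside, on the plate's top; z up. Starts on the robot's side of the fence and the -y side of the stop, its y turned up to 30 degrees from the fence. Slides with a few N of friction.
- gauge: Dial gauge on a magnetic stand, loose but 1.6 kg; base 55 x 50 x 45 mm high, post to 130 mm, dial on an arm towards +x (45 to 126 mm high, reaching 107 mm from the post). Origin: centre of the base's underside on the plate's top. It stands beyond the stop block near the plate's +y end. Leave alone.
- cap_b: Another loose cap of the same form and size on a fixed 3 mm brown card on the bench, left of the plate. Origin: centre of its underside. Leave alone.
- cap_c: A third such loose cap on the same card. Leave alone.
- piston: Loose aluminium piston, 79 mm in diameter, 67 mm high, standing on the bench to the right of the plate. Origin: centre of its underside. Leave alone.
Things that resemble listed ones, but are neither listed nor needed, are in the scene too. What is shaped like the cap but orange or purple is not meant.

How it is judged:
At the end, for the whole second after the job is handed in: The cap stands upright and at rest on the plate, its long side against the fence (gap at the middle under 2 mm, out of line by less than 0.03 rad) and its end against the stop block (gap under 2.5 mm) (x of cap in the frame of plate between 0.045 and 0.049 m and y of cap in the frame of stop between -0.0685 and -0.064 m and angle between the y axis of cap and the y axis of plate, either way round below 0.03 rad and angle between cap's own z axis and vertical below 0.04 rad and linear speed of cap below 0.01 m/s); the robot touches nothing.
It fails at once if the cap is lifted off the plate (z of cap in the frame of plate above 0.068 m).
It fails at once if the cap is tipped (angle between cap's own z axis and vertical above 0.25 rad).
It fails at once if the cap is knocked along (faster than 0.4 m/s) (linear speed of cap above 0.4 m/s).
It fails at once if the fingers squeeze the cap or press on it with over 40 N (contact force between the fingers and cap above 40 N).
It fails at once if the dial gauge, another cap or the piston is shifted by more than 10 mm (distance of any of gauge, cap_b, cap_c, piston from where it was at the start of the episode above 0.01 m).
It also fails if it takes over 58 s, if anything falls off the work surface, if the arm or the gripper's body presses on something with over 40 N, if the wrist force passes 120 N, or if a joint passes its speed limit or range.

## Working session

There is one attempt and no reset: what is moved stays moved. The work goes in short steps, Python scripts to look and compute and a tool call to move; the robot and the scene stay as the last step left them, time stands still between calls to the robot, and variables do not carry over. Pictures are saved under pics/ and viewed, about 8 in all and at most 12, crops included, and the job is handed in when it is done.

Besides the shell and the picture viewer there is one more tool, called after "Emit:" in YAML: its name, and indented under it one key for each argument. jog_arm: Moves the arm, as the interface text tells. Its arguments: {"type":"object","properties":{"deltas":{"type":"array"}},"required":["deltas"]}

```bash
mkdir -p pics; ls; cat > h.py <<'E'
import numpy as np, cv2
from workcell import *
def K(m,h=384):
    f=h/2/np.tan(np.radians(m['fovy'])/2); return f
def ray(name,px,z,m=None):
    """intersect pixels (N,2) with plane world z"""
    m=m or camera_model(name); f=K(m); T=np.array(m['pose'])
    px=np.atleast_2d(px).astype(float)
    d=np.c_[(px[:,0]-m['cx'])/f,(px[:,1]-m['cy'])/f,np.ones(len(px))]@T[:3,:3].T
    o=T[:3,3]; return o+d*((z-o[2])/d[:,2])[:,None]
def proj(name,P,m=None):
    m=m or camera_model(name); f=K(m); T=np.array(m['pose'])
    c=(np.atleast_2d(P)-T[:3,3])@T[:3,:3]
    return np.c_[m['cx']+f*c[:,0]/c[:,2],m['cy']+f*c[:,1]/c[:,2]]
def save(name,img): cv2.imwrite('pics/'+name,cv2.cvtColor(img,cv2.COLOR_RGB2BGR))
E
python3 - <<'E'
from h import *
np.set_printoptions(precision=4,suppress=True)
o=get_obs(); print(o)
for c in ('top','scene'):
    print(camera_model(c))
    im=camera(c); save(c+'0.png',im)
    for t in ('plate','stop','cap','gauge','fence','piston'):
        try:
            for r in masks_of(t,c)[:4]:
                print(c,t,r['conf'],r['at'],r['pixels'].sum())
        except Exception as e: print(t,e)
print(get_obs()['clock'])
E
```

```text
pics
{'clock': 0.0, 'joint_pos': array([1.273 , 0.2414, 0.0037, 1.3352, 0.    , 1.5708]), 'joint_vel': array([ 0.0022,  0.0012, -0.001 ,  0.0005,  0.0011, -0.0007]), 'tau': array([  0.0024, -37.2322,  25.2406,   0.0171,   0.0003,   0.    ]), 'eef_pos': array([0.1465, 0.4774, 0.2304]), 'tool_rot': array([ 0.1484,  0.9889, -0.001 , -0.0002]), 'ft_force': array([ 0.0332,  0.1711, -0.1232]), 'ft_torque': array([ 0.0074,  0.0455, -0.0564]), 'grip_width': 0.08532586286042033}
{'fovy': 52.612877942075244, 'cx': 255.59329907165193, 'cy': 193.29698361053858, 'pose': array([[ 0.0184, -0.9993,  0.0333,  0.5404],
       [-0.9997, -0.0178,  0.0188,  0.0121],
       [-0.0182, -0.0336, -0.9993,  1.3539],
       [ 0.    ,  0.    ,  0.    ,  1.    ]])}
top plate 0.89 [272.0, 188.0] 7835
top cap 0.92 [134.8, 177.3] 316
top cap 0.91 [323.9, 262.9] 424
top cap 0.85 [269.1, 120.3] 340
top cap 0.83 [306.3, 198.1] 364
top gauge 0.77 [217.8, 203.1] 333
top gauge 0.45 [269.7, 189.4] 8036
top gauge 0.36 [133.0, 178.6] 387
top fence 0.71 [270.7, 190.3] 8161
top piston 0.91 [386.3, 232.9] 578
{'fovy': 43.97390723457497, 'cx': 253.9279246006118, 'cy': 193.61381163001545, 'pose': array([[-0.6574,  0.4994, -0.5642,  1.3638],
       [ 0.7535,  0.4391, -0.4893,  0.7154],
       [ 0.0034, -0.7468, -0.665 ,  0.9981],
       [ 0.    ,  0.    ,  0.    ,  1.    ]])}
scene plate 0.68 [239.1, 204.2] 7760
scene plate 0.25 [248.7, 206.6] 210
scene stop 0.57 [248.6, 207.7] 205
scene cap 0.96 [369.5, 290.6] 777
scene cap 0.84 [246.1, 144.1] 395
scene cap 0.84 [174.6, 247.5] 620
scene cap 0.77 [390.1, 250.3] 730
scene gauge 0.69 [288.7, 198.7] 839
scene fence 0.67 [236.6, 200.6] 7591
scene piston 0.71 [183.0, 136.3] 571
scene piston 0.65 [250.3, 207.2] 224
scene piston 0.31 [390.8, 251.3] 680
0.7
```

```bash
python3 - <<'E'
import cv2
a=cv2.imread('pics/top0.png')[80:300,110:430]; cv2.imwrite('pics/top0c.png',cv2.resize(a,None,fx=2.5,fy=2.5,interpolation=cv2.INTER_CUBIC))
a=cv2.imread('pics/scene0.png')[90:320,130:430]; cv2.imwrite('pics/scene0c.png',cv2.resize(a,None,fx=2.6,fy=2.6,interpolation=cv2.INTER_CUBIC))
E
```

```text
(no output)
```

View pics/top0c.png

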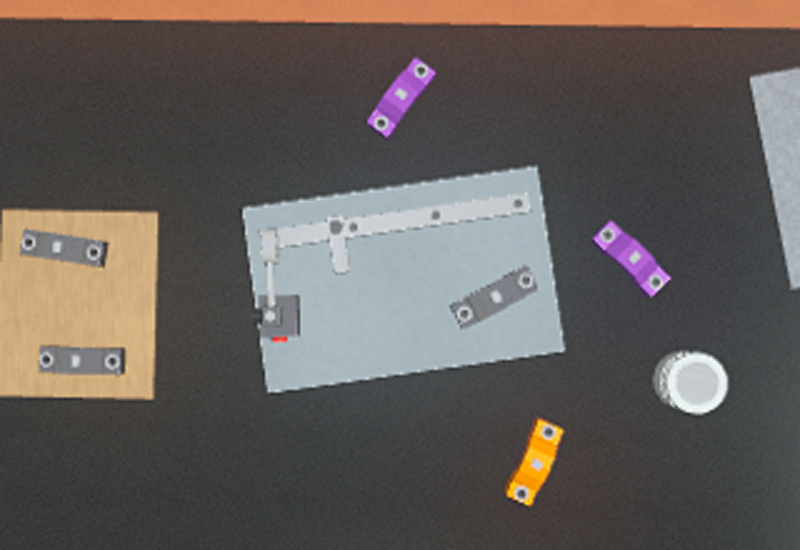

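View pics/scene0c.png

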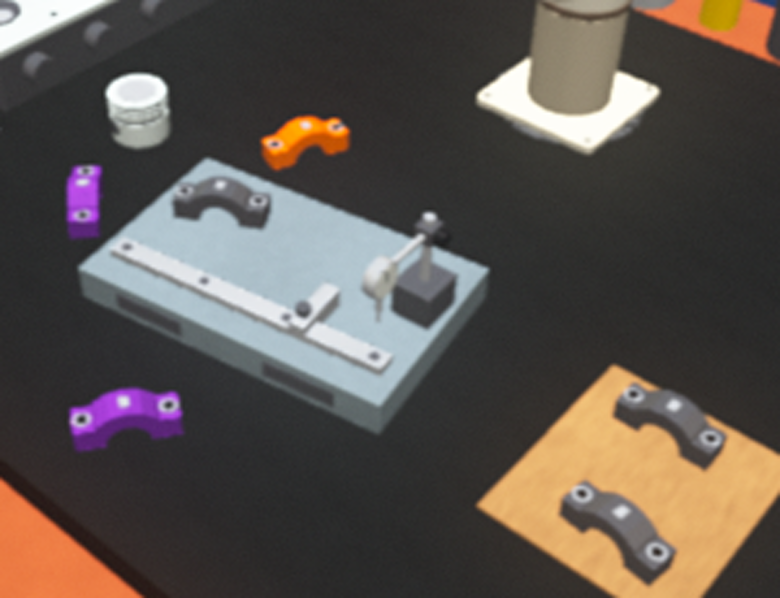

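The pictures show the plate (crop corners about (243,208), (538,167), (564,352) and (268,392)), with the fence on the far side and the stop at (340,250). The target cap is at (497,297) and the gauge at (280,315). The cap's +y end is turned towards the robot.

```bash
python3 - <<'E'
from h import *
np.set_printoptions(precision=4,suppress=True)
c2=lambda p:np.array(p,float)/2.5+[110,80]
camera('top'); 
for t,z,i in (('plate',.06,0),('cap',.06+.03,None)):
    for r in masks_of(t,'top')[:4]:
        m=r['pixels'].astype(np.uint8); ys,xs=np.nonzero(m)
        W=ray('top',np.c_[xs,ys],z)[:,:2].astype(np.float32)
        rc=cv2.minAreaRect((W*1000).astype(np.float32)); print(t,r['conf'],rc, W.mean(0))
print('plate corners',ray('top',c2([(243,208),(538,167),(564,352),(268,392)]),.06)[:,:2])
print('bolts',ray('top',c2([(463,315),(526,281)]),.06+.03)[:,:2])
print('crown',ray('top',c2([(497,297)]),.06+.044)[:,:2])
print('fence top near edge',ray('top',c2([(283,249),(527,212)]),.072)[:,:2])
print('stop top -y face corners',ray('top',c2([(349,272),(332,273)]),.086)[:,:2])
print('gauge base',ray('top',c2([(299,295),(299,337)]),.105)[:,:2])
s=lambda p:np.array(p,float)/2.6+[130,90]
print('scene plate',ray('scene',s([(79,270),(207,158),(489,270),(378,405)]),.06)[:,:2])
E
```

```text
plate 0.68 ((589.4921264648438, -12.522796630859375), (252.0426025390625, 401.3775329589844), 9.195813179016113) [ 0.5915 -0.0186]
cap 0.85 ((567.8027954101562, -133.1305389404297), (37.4970703125, 111.657470703125), 29.645238876342773) [ 0.5687 -0.1336]
cap 0.85 ((826.7904052734375, -5.285896301269531), (41.959083557128906, 113.87249755859375), 52.020565032958984) [ 0.8274 -0.0059]
cap 0.84 ((623.8909301757812, 431.16748046875), (114.6483154296875, 36.663211822509766), 81.59001922607422) [0.6232 0.4313]
cap 0.81 ((477.29376220703125, 403.40576171875), (35.86437225341797, 108.58826446533203), 1.0837452411651611) [0.4763 0.4032]
plate corners [[ 0.6815  0.2004]
 [ 0.7429 -0.193 ]
 [ 0.4971 -0.2304]
 [ 0.4364  0.1615]]
bolts [[ 0.5435 -0.0935]
 [ 0.5892 -0.1745]]
crown [[ 0.5674 -0.1356]]
fence top near edge [[ 0.6266  0.1443]
 [ 0.6811 -0.1773]]
stop top -y face corners [[0.597  0.0558]
 [0.5953 0.078 ]]
gauge base [[0.5654 0.119 ]
 [0.5114 0.1179]]
scene plate [[ 0.7515 -0.1823]
 [ 0.5042 -0.2244]
 [ 0.4429  0.1688]
 [ 0.6865  0.2039]]
```

Emit:
jog_arm:
  deltas:
    - [[-36,-34,0,0,0,-5.2,66],[-33,-37,0,0,0,-5.2,66],[-30,-40,0,0,0,-5.2,66],[-26,-42,0,0,0,-5.2,66],[-22,-45,0,0,0,-5.2,66]]

```text
clock: 1.35
eef_pos: [0.273, 0.2653, 0.23]
tool_rot: [-0.093, 0.996, 0.001, 0.001]
ft_force: [0.9, 1.2, -0.3]
grip_width: 0.0659
```

Emit:
jog_arm:
  deltas:
    - [[-15,-45,0,0,0,1.5,66],[-15,-45,0,0,0,0,66],[-15,-45,0,0,0,0,66],[-15,-45,0,0,0,0,66],[-15,-45,0,0,0,0,66]]

```text
clock: 1.85
eef_pos: [0.388, 0.0472, 0.2315]
tool_rot: [-0.082, 0.997, 0.002, 0.004]
ft_force: [1.2, 0.6, 0.4]
grip_width: 0.0659
```

Emit:
jog_arm:
  deltas:
    - [[-15,-45,0,0,0,0,66],[-15,-45,0,0,0,0,66],[-15,-45,0,0,0,0,66],[-15,-45,0,0,0,0,66],[0,0,0,0,0,0,66]]

```text
clock: 2.35
eef_pos: [0.4812, -0.134, 0.232]
tool_rot: [-0.077, 0.997, 0.002, 0.007]
ft_force: [-0.1, 1.3, -0.6]
grip_width: 0.0659
```

```bash
cat >> h.py <<'E'
from scipy.spatial.transform import Rotation as R
PC=np.array([.5895,-.014]); PY=np.radians(9.0)
def p2w(x,y,z=.06):
    c,s=np.cos(PY),np.sin(PY); return np.array([PC[0]+c*x-s*y,PC[1]+s*x+c*y,z])
def w2p(P):
    c,s=np.cos(PY),np.sin(PY); d=np.atleast_2d(P)[:,:2]-PC; return np.c_[c*d[:,0]+s*d[:,1],-s*d[:,0]+c*d[:,1]]
def go(x,y,z):
    o=get_obs(); r=R.from_quat(o['tool_rot']); d=p2w(x,y,z)-o['eef_pos']
    tgt=R.from_euler('z',PY)*R.from_matrix([[-1,0,0],[0,1,0],[0,0,-1]])
    print('now plate',w2p(o['eef_pos'])*1000,o['eef_pos'][2]*1000,'d tool mm',r.inv().apply(d)*1000,'rotvec deg',np.degrees((r.inv()*tgt).as_rotvec()))
def wm():
    o=get_obs(); m=dict(camera_model('wrist')); T=np.eye(4); T[:3,:3]=R.from_quat(o['tool_rot']).as_matrix(); T[:3,3]=o['eef_pos']; m['pose']=T@np.array(m['T_tool_cam']); return m
E
python3 - <<'E'
from h import *
np.set_printoptions(precision=1,suppress=True)
go(-.105,-.116,.10)
m=wm(); im=camera('wrist')
for n,P in (('w1',None),):
  for p in [p2w(.065,-.18),p2w(.065,.18),p2w(-.125,-.2),p2w(.125,-.2),p2w(.02,.068),p2w(-.04,-.116)]:
    q=proj('w',p,m)[0]; print(q); cv2.circle(im,tuple(int(v) for v in q),3,(255,0,0),1)
for t in ('cap','stop'):
    for r in masks_of(t,'wrist')[:3]: print(t,r['conf'],r['at'],r['pixels'].sum())
save('w1.png',cv2.resize(im,None,fx=1.5,fy=1.5))
E
```

```text
now plate [[-125.8 -101.6]] 232.01728760616186 d tool mm [-18.9 -14.6 132.3] rotvec deg [ 0.1  0.8 -0.1]
[196.2 314.1]
[478.1 313.2]
[164.9 170.3]
[184.5 350.3]
[395.7 283.9]
[245.  240.9]
cap 0.76 [248.4, 250.8] 4194
cap 0.59 [93.1, 247.6] 3234
cap 0.27 [32.8, 107.3] 4615
stop 0.7 [404.2, 295.9] 502
stop 0.24 [325.6, 226.1] 45749
```

View pics/w1.png

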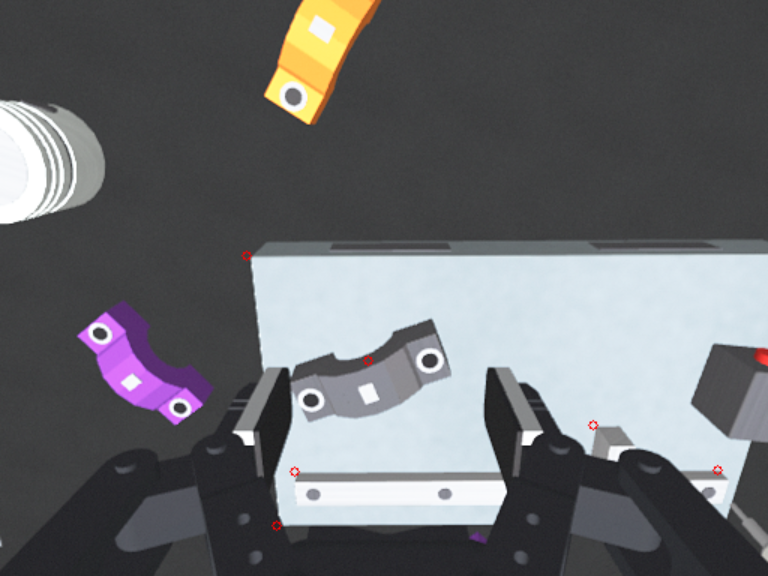

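The wrist view agrees with the estimates to about 3 mm. The cap lies between the finger columns at (365,375), and the fence edge is at row 473. Next I descend on the robot's side of the cap.

Emit:
jog_arm:
  deltas:
    - [[-10,-8,40,0,0.8,0,66],[-9,-7,40,0,0,0,66],[0,0,40,0,0,0,66],[0,0,25,0,0,0,66],[0,0,8,0,0,0,66]]

```text
clock: 3.0
eef_pos: [0.5018, -0.1325, 0.0804]
tool_rot: [-0.086, 0.996, 0.001, 0.004]
ft_force: [0.5, 0.0, -0.5]
grip_width: 0.0656
```

```bash
sed -i 's/PC=.*;/PC=np.array([.591,-.011]);/' h.py; python3 - <<'E'
from h import *
np.set_printoptions(precision=1,suppress=True)
go(-.105,-.116,.070); print(get_obs()['ft_force'])
m=wm(); im=camera('wrist'); save('w2.png',cv2.resize(im,None,fx=1.5,fy=1.5))
E
```

```text
now plate [[-107.1 -106.1]] 80.4360024002967 d tool mm [ -1.9 -10.   10.4] rotvec deg [0.1 0.4 0.9]
[ 0.5  0.  -0.5]
```

View pics/w2.png

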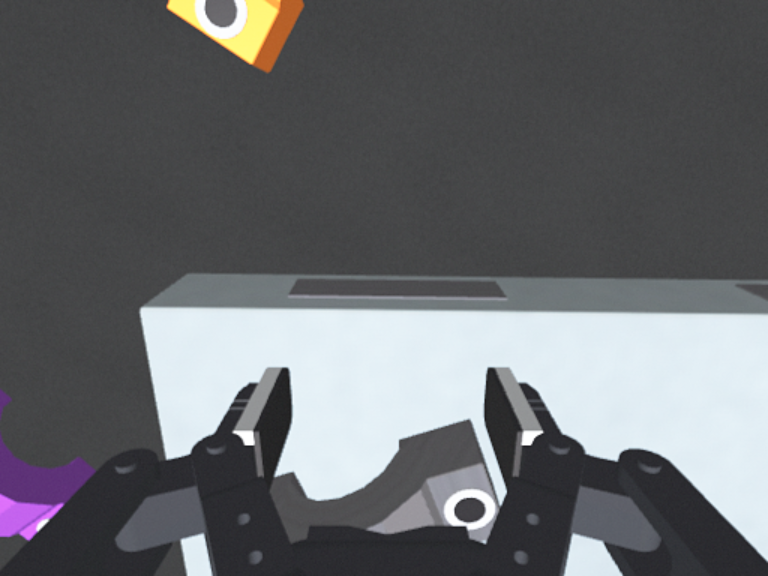

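The cap's near corner is at (472,420), just inside the right-hand finger at column 487. So the cap centre lies about 18 mm to the -y side of the tool, and I shift that way before pushing.

Emit:
jog_arm:
  deltas:
    - [[0,-10,0,0,0,0.8,60],[0,-9,4,0,0,0,60],[0,0,5,0,0,0,60],[-8,0,1,0,0,0,60],[-6,0,0,0,0,0,60]]

```text
clock: 3.55
eef_pos: [0.5226, -0.1501, 0.0758]
tool_rot: [-0.08, 0.997, -0.0, 0.008]
ft_force: [0.9, -0.1, -0.4]
grip_width: 0.0602
```

```bash
python3 - <<'E'
from h import *
np.set_printoptions(precision=1,suppress=True)
go(-.105,-.125,.070); print(get_obs()['ft_force'])
m=wm(); im=camera('wrist'); save('w3.png',im[200:])
E
```

```text
now plate [[ -89.3 -126.7]] 75.77969240127007 d tool mm [15.8  1.7  5.5] rotvec deg [-0.1  0.9  0.1]
[ 0.9 -0.1 -0.4]
```

View pics/w3.png

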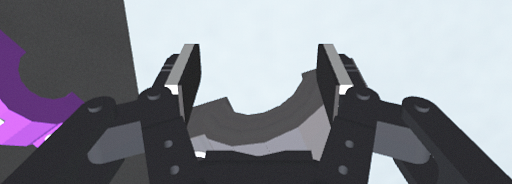

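The right-hand finger now stands in front of the cap's near foot, so I start the push.

Emit:
jog_arm:
  deltas:
    - [[-5,0,5,0,0.9,0,60],[-7,0,1,0,0,0,60],[-8,0,0,0,0,0,60],[-8,0,0,0,0,0,60],[-8,0,0,0,0,0,60]]

```text
clock: 4.1
eef_pos: [0.5584, -0.1429, 0.0687]
tool_rot: [-0.08, 0.997, 0.0, -0.004]
ft_force: [-2.8, 0.8, 2.4]
grip_width: 0.0598
```

```bash
python3 - <<'E'
from h import *
np.set_printoptions(precision=1,suppress=True)
go(0,-.127,.070); print(get_obs()['ft_force'])
m=wm(); im=camera('wrist'); save('w4.png',im[200:])
E
```

```text
now plate [[ -52.8 -125.2]] 68.71593958149758 d tool mm [-52.8  -2.   -1.7] rotvec deg [ 0.  -0.5  0.2]
[-2.8  0.8  2.4]
```

View pics/w4.png

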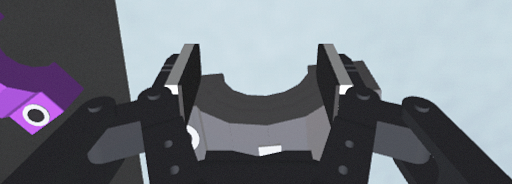

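The cap is turning into line against both fingers, at 2.8 N. I keep pushing.

Emit:
jog_arm:
  deltas:
    - [[-8,0,-1,0,-0.5,0,60],[-8,0,0,0,0,0,60],[-8,0,0,0,0,0,60],[-8,0,0,0,0,0,60],[-8,0,0,0,0,0,60]]

```text
clock: 4.65
eef_pos: [0.6018, -0.1362, 0.0693]
tool_rot: [-0.08, 0.997, 0.0, 0.001]
ft_force: [-3.1, -1.6, 1.2]
grip_width: 0.0599
```

Emit:
jog_arm:
  deltas:
    - [[-5,0,0,0,0,0,60],[-5,0,0,0,0,0,60],[-4,0,0,0,0,0,60],[-3,0,0,0,0,0,60],[-2,0,0,0,0,0,60]]

```text
clock: 5.15
eef_pos: [0.623, -0.1329, 0.0693]
tool_rot: [-0.08, 0.997, -0.0, 0.001]
ft_force: [-3.5, -1.0, 1.2]
grip_width: 0.0599
```

```bash
python3 - <<'E'
from h import *
np.set_printoptions(precision=1,suppress=True)
go(.018,-.127,.070); print(get_obs()['ft_force'])
camera('top')
for r in masks_of('cap','top')[:5]:
        ys,xs=np.nonzero(r['pixels']); W=ray('top',np.c_[xs,ys],.09)
        print(r['conf'],W.mean(0)*1000,w2p(W).mean(0)*1000,w2p(W).min(0)*1000,w2p(W).max(0)*1000)
E
```

```text
now plate [[  12.6 -125.4]] 69.26690478180004 d tool mm [-5.4 -1.6 -0.7] rotvec deg [-0.   0.1  0.2]
[-3.5 -1.   1.2]
0.93 [475.6 403.5  90. ] [-49.2 427.4] [-71.8 372.4] [-25.9 482.2]
0.92 [622.4 429.3  90. ] [ 99.9 430. ] [ 70.7 376.9] [126.8 485.5]
0.85 [828.4  -7.3  90. ] [235.  -33.4] [187.4 -79.5] [280.3  11.1]
0.52 [650.7 -91.5  90. ] [ 46.4 -88.9] [  26.8 -119.9] [ 61.4 -62.9]
```

Emit:
jog_arm:
  deltas:
    - [[-2,0,0,0,0,0,60],[-1.5,0,0,0,0,0,60],[-1.5,0,0,0,0,0,60],[-1,0,0,0,0,0,60],[-1,0,0,0,0,0,60]]

```text
clock: 5.75
eef_pos: [0.6277, -0.1321, 0.0692]
tool_rot: [-0.08, 0.997, -0.0, -0.002]
ft_force: [-6.0, -1.0, 3.3]
grip_width: 0.0601
```

Emit:
jog_arm:
  deltas:
    - [[-1,0,0,0,0,0,60],[-1,0,0,0,0,0,60],[-1,0,0,0,0,0,60]]

```text
clock: 6.05
eef_pos: [0.6276, -0.1322, 0.0693]
tool_rot: [-0.079, 0.997, -0.0, -0.005]
ft_force: [-6.3, -1.1, 1.8]
grip_width: 0.0599
```

Emit:
jog_arm:
  deltas:
    - [[-2.5,0,0,0,0,0,60],[-2.5,0,0,0,0,0,60]]

```text
clock: 6.25
eef_pos: [0.6274, -0.1322, 0.0693]
tool_rot: [-0.079, 0.997, -0.001, -0.01]
ft_force: [-9.8, -2.6, 6.3]
grip_width: 0.0599
```

The cap is stalled against the fence at x = 17, with the force rising to about 10 N. I back off, raise the hand and look.

Emit:
jog_arm:
  deltas:
    - [[10,0,0,0,0,0,60],[25,0,0,0,0,0,60],[20,0,-30,0,0,0,30],[10,0,-40,0,0,0,0],[0,-40,-20,0,0,0,0]]

```text
clock: 6.75
eef_pos: [0.572, -0.1774, 0.1601]
tool_rot: [-0.083, 0.997, 0.002, -0.008]
ft_force: [2.4, 0.1, 0.6]
grip_width: 0.0167
```

```bash
python3 - <<'E'
from h import *
np.set_printoptions(precision=1,suppress=True)
go(.047,-.190,.15); m=wm(); im=camera('wrist'); save('w5.png',cv2.resize(im,None,fx=1.5,fy=1.5)); t=camera('top'); 
save('t5.png',cv2.resize(t[130:240,200:340],None,fx=5,fy=5,interpolation=cv2.INTER_CUBIC))
for c in ('wrist','top'):
  for r in masks_of('cap',c)[:5]:
        ys,xs=np.nonzero(r['pixels']); W=w2p(ray(c,np.c_[xs,ys],.09,m if c=='wrist' else None))*1000
        print(c,r['conf'],W.mean(0),W.min(0),W.max(0))
E
```

```text
now plate [[ -44.8 -161.4]] 160.07759410636538 d tool mm [-91.7 -29.5   8.5] rotvec deg [ 0.3 -0.9  0.5]
wrist 0.96 [ -43.2 -279.7] [ -85.6 -315.7] [   0.1 -237.3]
wrist 0.78 [  32.5 -138.1] [   9.2 -175. ] [ 72.3 -66.1]
top 0.94 [100.5 432.1] [ 70.2 376.9] [130.6 488.8]
top 0.85 [235.  -32.4] [187.4 -76.3] [279.8  11.1]
top 0.8 [  46.  -119.6] [  26.7 -176.4] [ 65.6 -62.9]
top 0.65 [-48.4 425.3] [-72.7 368.7] [-22.7 485.5]
```

View pics/w5.png

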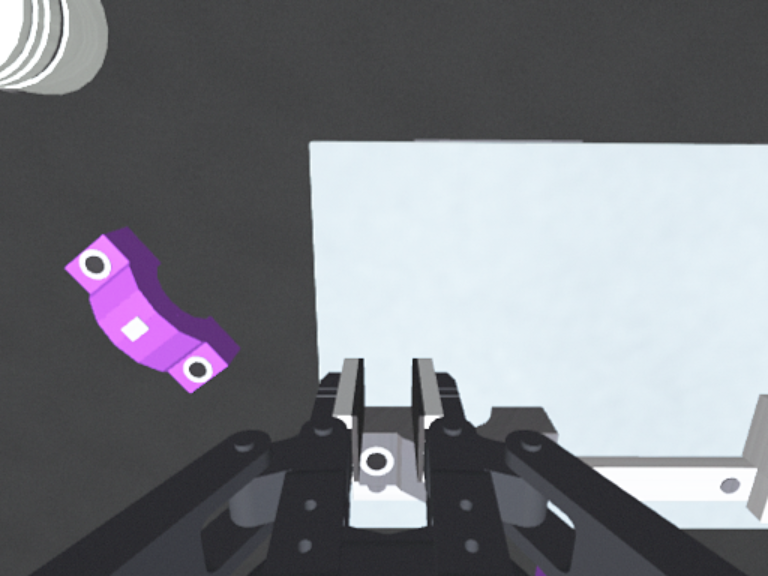

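From both cameras the cap lies parallel along the fence, with its centre at plate y of about -120 and its ends at -176 and -63. It now needs about 128 mm towards +y, so I go behind its -y end with the fingers shut.

Emit:
jog_arm:
  deltas:
    - [[-30,-20,0,0,-0.9,0.5,0],[-31,-20,0,0,0,0,0],[-31,0,0,0,0,0,0],[0,0,20,0,0,0,0],[0,0,0,0,0,0,0]]

```text
clock: 7.45
eef_pos: [0.6707, -0.2011, 0.1276]
tool_rot: [-0.077, 0.997, 0.005, -0.004]
ft_force: [-1.1, 0.1, -0.8]
grip_width: -0.0001
```

```bash
python3 - <<'E'
from h import *
np.set_printoptions(precision=1,suppress=True)
go(.046,-.200,.073); print(get_obs()['grip_width'])
E
```

```text
now plate [[  49.  -200.3]] 127.63929162524343 d tool mm [ 2.6 -0.3 54.7] rotvec deg [ 0.6 -0.4 -0.2]
-7.80454344462562e-05
```

Emit:
jog_arm:
  deltas:
    - [[3,0,25,0.6,-0.4,-0.2,0],[0,0,20,0,0,0,0],[0,0,9,0,0,0,0],[0,4,1,0,0,0,0],[0,4,0,0,0,0,0]]

```text
clock: 7.95
eef_pos: [0.6659, -0.1897, 0.0702]
tool_rot: [-0.08, 0.997, 0.001, -0.001]
ft_force: [0.4, -2.1, -0.6]
grip_width: -0.0003
```

Emit:
jog_arm:
  deltas:
    - [[0,4,0,0,0,0,0],[0,4,0,0,0,0,0],[0,6,0,0,0,0,0],[0,8,0,0,0,0,0],[0,8,0,0,0,0,0]]

```text
clock: 8.45
eef_pos: [0.6624, -0.1604, 0.074]
tool_rot: [-0.079, 0.997, -0.001, 0.002]
ft_force: [0.1, -1.9, -1.5]
grip_width: 0.0
```

```bash
python3 - <<'E'
from h import *
np.set_printoptions(precision=1,suppress=True)
go(.046,-.063,.073); print(get_obs()['ft_force']); camera('top')
for r in masks_of('cap','top')[:5]:
        ys,xs=np.nonzero(r['pixels']); W=w2p(ray('top',np.c_[xs,ys],.09))*1000
        print(r['conf'],W.mean(0),W.min(0),W.max(0))
E
```

```text
now plate [[  47.2 -158.7]] 73.99186028504326 d tool mm [ 1.  95.7  0.7] rotvec deg [-0.2  0.2  0.1]
[ 0.1 -1.9 -1.5]
0.85 [233.8 -32.2] [187.4 -79.1] [279.8  13.9]
0.78 [ 43.8 -75.8] [  24.4 -139.2] [ 66.5 -31.1]
0.68 [ -31.  -311.1] [ -64.4 -340.2] [   7.1 -285.6]
0.63 [-49.1 426. ] [-71.3 371.9] [-25.9 482.2]
0.57 [100.5 431.5] [ 70.2 376.9] [130.1 488.4]
```

Emit:
jog_arm:
  deltas:
    - [[0,9,0,0,0,0,0],[0,9,0,0,0,0,0],[0,9,0,0,0,0,0],[0,9,0,0,0,0,0],[0,9,0,0,0,0,0]]

```text
clock: 9.05
eef_pos: [0.655, -0.1124, 0.0743]
tool_rot: [-0.08, 0.997, -0.002, 0.002]
ft_force: [1.0, -3.7, -1.1]
grip_width: 0.0003
```

Emit:
jog_arm:
  deltas:
    - [[0,9,0,0,0,0,0],[0,8,0,0,0,0,0],[0,6,0,0,0,0,0],[0,5,0,0,0,0,0],[0,4,0,0,0,0,0]]

```text
clock: 9.55
eef_pos: [0.6493, -0.0767, 0.0743]
tool_rot: [-0.08, 0.997, -0.002, 0.002]
ft_force: [-0.8, -2.1, -0.8]
grip_width: -0.0003
```

```bash
python3 - <<'E'
from h import *
np.set_printoptions(precision=1,suppress=True)
go(.046,-.063,.073); print(get_obs()['ft_force']); t=camera('top')
save('t6.png',cv2.resize(t[130:240,200:340],None,fx=5,fy=5,interpolation=cv2.INTER_CUBIC))
E
```

```text
now plate [[ 47.3 -74. ]] 74.32188141939375 d tool mm [ 1.3 11.   1.3] rotvec deg [-0.2  0.2  0.2]
[-0.8 -2.1 -0.8]
```

View pics/t6.png

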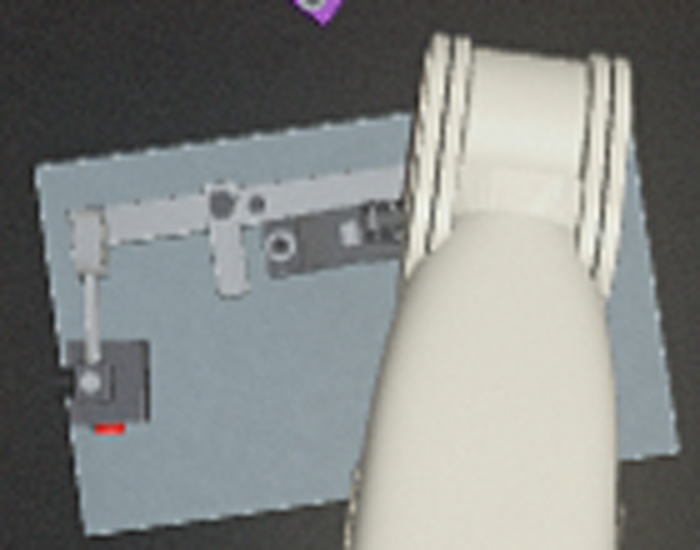

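The cap's end is at column 265 and the stop face at 245, so about 10–13 mm is left. I push on in small steps.

Emit:
jog_arm:
  deltas:
    - [[0,4,0,0,0,0,0],[0,3,0,0,0,0,0],[0,2,0,0,0,0,0],[0,2,0,0,0,0,0],[0,1.5,0,0,0,0,0]]

```text
clock: 10.1
eef_pos: [0.6472, -0.0637, 0.0744]
tool_rot: [-0.08, 0.997, -0.002, 0.002]
ft_force: [0.8, -3.0, -0.9]
grip_width: -0.0003
```

Emit:
jog_arm:
  deltas:
    - [[0,1.5,0,0,0,0,0],[0,1.5,0,0,0,0,0],[0,1.5,0,0,0,0,0],[0,1.5,0,0,0,0,0],[0,1.5,0,0,0,0,0]]

```text
clock: 10.6
eef_pos: [0.647, -0.063, 0.0746]
tool_rot: [-0.077, 0.997, -0.008, 0.003]
ft_force: [1.4, -5.9, -0.8]
grip_width: 0.0001
```

Emit:
jog_arm:
  deltas:
    - [[0,2.5,0,0,0,0,0],[0,2.5,0,0,0,0,0]]

```text
clock: 10.8
eef_pos: [0.6466, -0.063, 0.0747]
tool_rot: [-0.075, 0.997, -0.013, 0.003]
ft_force: [1.0, -8.7, -1.5]
grip_width: -0.0001
```

Emit:
jog_arm:
  deltas:
    - [[0,-3,0,0,0,0,0],[0,-15,0,0,0,0,0],[0,-15,-20,0,0,0,0],[0,0,-40,0,0,0,0],[40,0,-10,0,0,0,40]]

```text
clock: 11.3
eef_pos: [0.6146, -0.1001, 0.1448]
tool_rot: [-0.077, 0.997, -0.009, 0.003]
ft_force: [1.1, -0.5, 0.5]
grip_width: 0.0132
```

```bash
python3 - <<'E'
from h import *
np.set_printoptions(precision=1,suppress=True)
go(-.02,-.01,.073); print(get_obs()['ft_force']); m=wm(); im=camera('wrist'); save('w7.png',cv2.resize(im,None,fx=1.5,fy=1.5))
E
```

```text
now plate [[  9.3 -91.7]] 144.79393780658697 d tool mm [29.8 82.9 70.1] rotvec deg [-1.1  0.2 -0.1]
[ 1.1 -0.5  0.5]
```

View pics/w7.png

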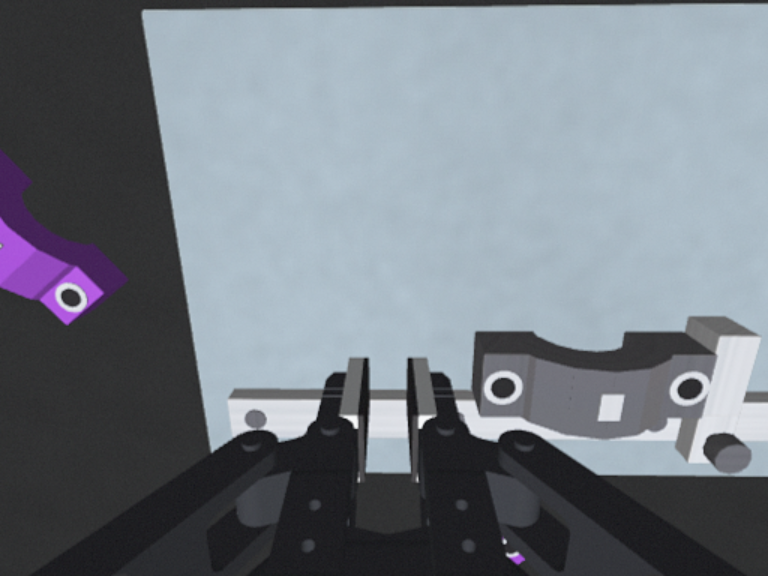

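The cap sits parallel to the fence with its end against the stop (cap end at column 715, touching the block). One gentle two-finger side push will confirm it is also seated against the fence.

Emit:
jog_arm:
  deltas:
    - [[30,10,0,-1,0,0,60],[0,32,0,0,0,0,60],[0,32,0,0,0,0,60],[0,28,5,0,0,0,60],[0,0,20,0,0,0,60]]

```text
clock: 11.85
eef_pos: [0.5533, -0.0042, 0.1198]
tool_rot: [-0.073, 0.997, 0.004, -0.005]
ft_force: [0.4, -0.4, -0.1]
grip_width: 0.0598
```

```bash
python3 - <<'E'
from h import *
np.set_printoptions(precision=1,suppress=True)
go(-.02,.008,.070); print(get_obs()['ft_force'])
E
```

```text
now plate [[-36.2  12.7]] 119.80729215614849 d tool mm [-16.7  -4.9  49.6] rotvec deg [ 0.5 -0.6 -0.7]
[ 0.4 -0.4 -0.1]
```

Emit:
jog_arm:
  deltas:
    - [[-4,-4,25,0.5,-0.6,-0.7,60],[0,0,22,0,0,0,60],[-12,0,2,0,0,0,60],[-12,0,0,0,0,0,60],[-12,0,0,0,0,0,60]]

```text
clock: 12.35
eef_pos: [0.5901, 0.0, 0.0665]
tool_rot: [-0.081, 0.997, 0.003, -0.004]
ft_force: [0.7, -1.0, 1.2]
grip_width: 0.06
```

Emit:
jog_arm:
  deltas:
    - [[-6,0,0,0,0,0,60],[-3,0,0,0,0,0,60],[-2,0,0,0,0,0,60],[-2,0,0,0,0,0,60],[-2,0,0,0,0,0,60]]

```text
clock: 12.85
eef_pos: [0.606, 0.0021, 0.0672]
tool_rot: [-0.08, 0.997, 0.003, -0.004]
ft_force: [-7.3, -1.1, 5.3]
grip_width: 0.0598
```

```bash
python3 - <<'E'
from h import *
np.set_printoptions(precision=1,suppress=True)
go(.018,.008,.070); print(get_obs()['ft_force'])
E
```

```text
now plate [[16.9 10.6]] 67.24954861047081 d tool mm [-1.1 -2.6 -2.8] rotvec deg [ 0.4 -0.5  0.2]
[-7.3 -1.1  5.3]
```

The hand stalls at the same x as at the first fence contact (16.9 against 17.3). One last light push, then I withdraw and check.

Emit:
jog_arm:
  deltas:
    - [[-2.5,0,0,0,0,0,60],[3,0,0,0,0,0,60],[20,0,0,0,0,0,60],[25,0,-20,0,0,0,60],[0,0,-50,0,0,0,60]]

```text
clock: 13.35
eef_pos: [0.5495, -0.0059, 0.13]
tool_rot: [-0.08, 0.997, 0.004, -0.017]
ft_force: [-0.2, -0.7, -1.6]
grip_width: 0.0599
```

Emit:
jog_arm:
  deltas:
    - [[20,0,-30,0,0,0,60],[40,-20,0,0,0,0,60],[45,-20,0,0,0,0,60],[45,-20,0,0,0,0,60],[0,0,0,0,0,0,60]]

```text
clock: 13.85
eef_pos: [0.4123, -0.0911, 0.1713]
tool_rot: [-0.082, 0.997, 0.003, -0.007]
ft_force: [1.2, -0.1, -0.0]
grip_width: 0.0603
```

```bash
python3 - <<'E'
from h import *
np.set_printoptions(precision=1,suppress=True)
print(get_obs()['ft_force'],get_obs()['eef_pos']*1000); m=wm(); im=camera('wrist'); t=camera('top'); a=t[135:225,210:330]
a=cv2.resize(a,(768,576),interpolation=cv2.INTER_CUBIC); save('t8.png',a)
for n in ('cap','gauge','piston'):
  for r in masks_of(n,'top')[:5]:
        ys,xs=np.nonzero(r['pixels']); W=ray('top',np.c_[xs,ys],.09); rc=cv2.minAreaRect((W[:,:2]*1000).astype(np.float32))
        print(n,r['conf'],r['at'],w2p(W).mean(0)*1000,w2p(W).min(0)*1000,w2p(W).max(0)*1000,rc[1:])
E
```

```text
[ 1.2 -0.1 -0. ] [412.3 -91.1 171.3]
cap 0.98 [363.9, 184.6] [ -15.1 -298.8] [ -61.6 -337. ] [  30.5 -256.9] ((102.71977996826172, 39.07991409301758), 45.60758590698242)
cap 0.9 [143.1, 223.9] [-49.2 425.4] [-74.6 371.9] [-23.1 482.6] ((39.10304260253906, 108.61381530761719), 1.0837910175323486)
cap 0.78 [271.1, 120.8] [235.2 -32.4] [190.2 -76.3] [280.3  11.1] ((35.7653923034668, 107.13456726074219), 53.24238586425781)
cap 0.64 [134.5, 181.5] [100.7 432.8] [ 70.7 376.9] [130.1 488.8] ((114.52875518798828, 35.725852966308594), 82.91234588623047)
cap 0.59 [262.8, 180.7] [45.1 13.7] [ 26.9 -42.2] [64.8 64.3] ((37.60030746459961, 106.597412109375), 10.468957901000977)
gauge 0.78 [217.4, 206.4] [ -7.4 164.2] [-60.  134.1] [ 85.9 195.4] ((143.6745147705078, 58.771690368652344), 1.1798523664474487)
piston 0.79 [384.5, 236.0] [-184.5 -349.7] [-226.7 -396.3] [-144.6 -302.7] ((93.71791076660156, 76.11856079101562), 84.7921142578125)
```

View pics/t8.png

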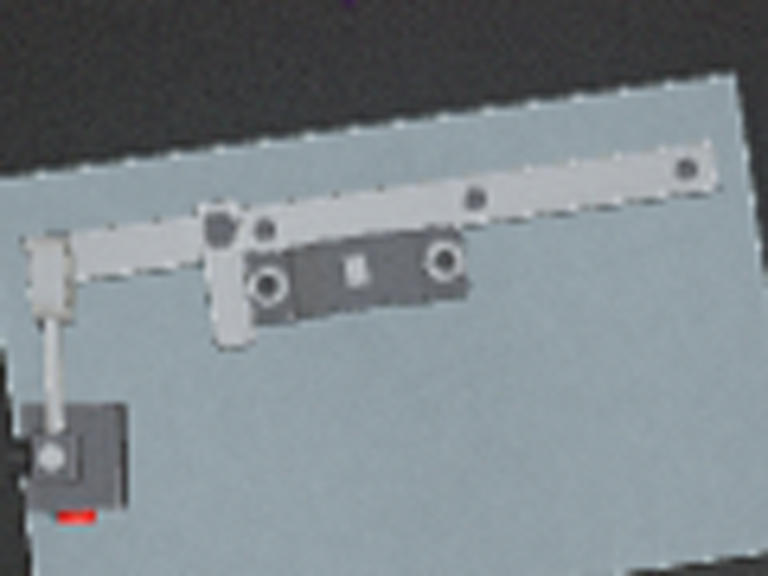

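The top view shows the cap flush along the fence, its end touching the stop (column 247) and the hand well clear. I hand the job in.

```bash
python3 -c "
from workcell import *
print(job_done(), get_obs()['clock'])"
```

```text
the job is handed in; nothing more can be done
the job is handed in; nothing more can be done
```

The cap is seated against the fence and the stop, and I handed the job in at about 14 s of the 58 s allowed. No verdict was given.

**What I did**
- I pushed the cap square onto the fence with two open fingertips.
- I then slid it along the fence with the fingers shut until its end met the stop.
- Finally I gave it a light two-finger push back onto the fence and withdrew the hand.

**Last checks**
- **Contact:** the hand stalled against both the fence and the stop. The highest force shown after any move was about 12 N. The second fence push stalled at the same place as the first, plate x 16.9 against 17.3 mm.
- **Position:** the last top picture shows the cap flush on the fence and touching the stop. The mask puts its centre at plate (45, 14) mm. For y, finger contact gave about 10 mm; the mask differs by about 3 mm, which I put down to coarse pixels.
- **Angle:** the mask gives 10.5° for the cap and about 9° for the plate. That 1.5° is just inside the 0.03 rad limit, but a coarse reading. The two-finger stall and the picture both suggest it is flush.
- **Other things:** the gauge, the other two caps and the piston showed no visible shift. I checked these by eye and by mask, not to the millimetre.

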